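Clear the umbrella-hub drilling plate

TASK

Clear the drilling plate from the top down: stand the small hub in the middle of the small round stand, then the large hub in the middle of the large round stand, then lay the riser block centred and squarely across the two battens of its rack. Last, slide the fence stop along its T-slot to the entry pocket at the end nearer the robot, lift it out and stand it in the middle of the square tray. Do not tip anything over, and leave each thing standing in its place.

Things in the scene. Friction and masses are not known exactly. Their poses are not given: they have to be found in the camera images.
- small_hub: Small turned pale wooden umbrella hub: an upright plain cylinder 36 mm in diameter and 34 mm tall with fine dark rib slits, 30 g. At the start it is the top of the stack, on the large hub. Origin at the centre of its underside, z up.
- large_hub: Large turned brown wooden umbrella hub: an upright plain cylinder 56 mm in diameter and 28 mm tall with fine dark rib slits, 55 g. At the start it lies on the riser block, under the small hub. Origin at the centre of its underside, z up.
- riser: Aluminium riser block, 90 mm long (x) by 56 mm wide (y) by 32 mm tall, about 0.4 kg. At the start it carries the two hubs and lies on the T-slotted plate, long side along the slot, between the fence stop and the entry pocket, barring the stop's way. Origin at the centre of its underside, z up.
- fence_stop: Steel fence stop in the T-slot, 0.3 kg. Origin: centre of its underside, z up, x along the slot. Foot flange 40 (x) by 34 (y) by 8 mm; neck 16 mm wide; from 22 to 60 mm height the block to grip, 36 (x) by 28 mm (y); screw head, 18 mm diameter, on top to 68 mm. Slides with light friction, side play 2 mm, height play 3 mm; the lips stop it lifting except in the entry pocket.
- plate: T-slotted drilling plate, fixed: 240 mm long (x) by 130 mm wide (y), top 30 mm above the table; origin at the centre of its underside. The slot runs along y = 0 from the closed +x end to x = -60 mm, where the lips end and the entry pocket begins. Slot 20 mm wide between the 9 mm thick lips; below them 40 mm wide, 11 mm high, floor 10 mm above the table.
- pocket (a point): Entry pocket of the T-slot, at the end of the plate nearer the robot (x = -60 to -120 mm of the plate): a recess 64 mm wide, open above and at the end. This point lies on its floor, on the slot's line at x = -92 mm; axes as the plate's. With its origin within 8 mm of this point the fence stop is clear of the lips and lifts straight out.
- small_stand: Small round stand, fixed: dark wooden disc with cork top, 60 mm in diameter, 14 mm high. Place of the small hub, which must stand wholly on it. Origin at the centre of its underside, on the table.
- large_stand: Large round stand, fixed: dark wooden disc with cork top, 84 mm in diameter, 14 mm high. Place of the large hub, which must stand wholly on it. Origin at the centre of its underside, on the table.
- rack: Riser rack, fixed: plywood board 110 (x) by 84 (y) by 8 mm with two battens along its y, centred at x = +32 and -32 mm, 14 mm wide, tops 22 mm above the table. Place of the riser block, which lies flat across both battens, centred, its long side along the rack's x. Origin at the centre of its underside, on the table.
- tray: Shallow square steel tray, fixed: 80 by 80 mm outside, walls 4 mm thick and 10 mm high in all, floor 4 mm thick. Place of the fence stop, which stands upright on its flange about in the middle, any way round. Origin at the centre of its underside, on the table.

How it is judged:
On the way, in this order (a step that is already met when the one before it is completed fails the run):
1. the small hub stands released on the small round stand (horizontal distance between small_hub and small_stand below 0.012 m and z of small_hub in the frame of small_stand between 0.009 and 0.019 m and angle between small_hub's own z axis and vertical below 0.12 rad and contact force between small_hub and the fingers below 0.1 N and linear speed of small_hub below 0.02 m/s and angular speed of small_hub below 0.2 rad/s), for 0.2 s.
2. the large hub stands released on the large round stand (horizontal distance between large_hub and large_stand below 0.014 m and z of large_hub in the frame of large_stand between 0.009 and 0.019 m and angle between large_hub's own z axis and vertical below 0.12 rad and contact force between large_hub and the fingers below 0.1 N and linear speed of large_hub below 0.02 m/s and angular speed of large_hub below 0.2 rad/s), for 0.2 s.
3. the riser block lies released across the battens of its rack (horizontal distance between riser and rack below 0.014 m and z of riser in the frame of rack between 0.017 and 0.027 m and angle between riser's own z axis and vertical below 0.12 rad and angle between the x axis of riser and the x axis of rack, either way round below 0.3 rad and contact force between riser and the fingers below 0.1 N and linear speed of riser below 0.02 m/s and angular speed of riser below 0.2 rad/s), for 0.2 s.
4. the fence stop has been slid to the entry pocket, still down in it (x of fence_stop in the frame of plate between -0.15 and -0.076 m and horizontal distance between fence_stop and plate below 0.155 m and z of fence_stop in the frame of plate below 0.03 m).
At the end, for the whole second after the job is handed in: Upright, released and at rest at the right height: small hub within 12 mm of its stand's centre, large hub within 14 mm of its stand's, riser across both battens within 14 mm and 0.3 rad of the rack, fence stop on the tray floor within 14 mm of its centre (horizontal distance between small_hub and small_stand below 0.012 m and z of small_hub in the frame of small_stand between 0.009 and 0.019 m and angle between each of small_hub, large_hub, riser, fence_stop's own z axis and vertical below 0.12 rad and linear speed of each of small_hub, large_hub, riser, fence_stop below 0.02 m/s and angular speed of each of small_hub, large_hub, riser, fence_stop below 0.2 rad/s and horizontal distance between large_hub and large_stand below 0.014 m and z of large_hub in the frame of large_stand between 0.009 and 0.019 m and horizontal distance between riser and rack below 0.014 m and z of riser in the frame of rack between 0.017 and 0.027 m and angle between the x axis of riser and the x axis of rack, either way round below 0.3 rad and horizontal distance between fence_stop and tray below 0.014 m and z of fence_stop in the frame of tray between -0.001 and 0.009 m); the robot touches nothing.
It fails at once if the small hub is tipped over (angle between small_hub's own z axis and vertical above 0.9 rad).
It fails at once if the large hub is tipped over (angle between large_hub's own z axis and vertical above 0.9 rad).
It fails at once if the riser is tipped over (angle between riser's own z axis and vertical above 0.9 rad).
It fails at once if the fence stop is tipped over (angle between fence_stop's own z axis and vertical above 0.9 rad).
It also fails if it takes over 96 s, if anything falls off the work surface, if the arm or the gripper's body presses on something with over 40 N, if the wrist force passes 120 N, or if a joint passes its speed limit or range.

ROBOT

A 6-joint arm with a two-finger parallel gripper is mounted at the origin on the work surface. World frame = base frame: x ahead of the robot, y to its left, z up, the work surface at z = 0. Lengths are in m, angles in rad, forces in N, time in s.
With the tool pointing down it reaches from about 0.3 to 0.875 m from the base axis. Payload 4.2 kg.
Tool frame: the origin (TCP) lies midway between the tips of the shut fingers; the grasp point (between the pads) lies 19 mm behind it; z points along the fingers, x is the direction in which the jaws open and shut, and the axes are right-handed (so a half turn about z gives the same grasp; the last joint's range is limited). The gripper opens to 85 mm and grips with 20 to 120 N. Pads are 22 mm wide; open, the fingers measure 114 mm over their backs; the gripper's body (76 mm by 85 mm) begins 54 mm behind the grasp point. The pads swing forward as they close: fully open they stand 13 mm farther back than shut.
Start: joints at [1.193, 0.32, 1.565, -0, 1.257, -0.02], TCP at [0.201, 0.539, 0.231] pointing down, gripper open.
Joint ranges: [-3.11, 3.11], [-0.84, 2.01], [0.21, 2.61], [-1.34, 4.49], [0.05, 2.63], [-2.56, 2.56]. Speed limits (rad/s): [2.57, 2.57, 3.14, 3.14, 3.14, 3.14].

INTERFACE

Orientations are given as a rotation vector (axis times angle).
In Python, from rig import * gives the robot as it stands.
- The arm moves only by the shell command python3 -m creep 'ROWS' [OPENING] [FORCE]. ROWS is JSON, a list of rows, each a list of 6 numbers: the shift along the tool's x, y, z in cm, then the turn, a rotation vector about the tool's x, y, z in rad. A call has 1 to 5 rows; each row is the pose to reach, as a shift and turn from the pose commanded when the call began, along the tool's axes at that moment; what a row does not reach only later rows make up. A row lasts 1/8 s, in which the tool goes at most 62.5 mm and 10.7 degrees, less where a joint would pass 70% of its speed; a pose out of reach is approached as far as the arm can. A call with a gripper value outside its range is refused whole. OPENING is the finger opening in cm, from 0 to 8.54, set as the call begins (- or left out, the last holds). The fingers move at their own pace and stop on an object; FORCE is the grip in N (left out, the last holds). Time passes only in rows, so rows that repeat a pose let the fingers close. It gives the time, the measured TCP pose, the force and the opening at its end, in the units of the state.
- sense(): the state, without advancing time (a new reading comes with each control period).
- read_camera(name): name is "side" or "top"; returns a dict with "color" (400x640x3 uint8, red, green, blue), "vertical_fov" (degrees; the focal length in pixels is half the picture's height over the tangent of half this angle, whatever the lens; pixels are square), "cx", "cy" (the principal point, pixels), "R" (3x3) and "t" (3): a world point X has camera coordinates R X + t. Camera axes: x right, y down, z forward; pixel columns grow to the right and rows downward; lengths in m; the calibration is good to about 2 mm. A picture is of the moment at which its call begins. There is no depth.
- close_job(): hands the job in, once; it reports no verdict.
Trained networks look in the newest picture that a camera, given by its name, has taken for a name from the list of things; names that differ only in an ending like _2 or _b are one class to them, and where a whole thing is asked for, a point or a joint stands for the part that bears it (a point fixed in the world has none). Each returns a list of dicts, best first, with "p" (0 to 1); they miss things now and then, are a little off and sometimes report something else, mostly with a low value. They report only what shows in the picture. A call takes as long as a camera call.
- search_frame(camera, label): "point" ([x, y, z] in m, in world coordinates, good to about 4 mm: the middle of the surface that is visible of it).
- masks_of(camera, label): "pixels" (400x640 bool, what is visible of it).
- pinpoint(camera, label): "point" ([x, y, z] in m, in world coordinates, good to about 4 mm: a listed point, or the origin of a listed thing).
The state is a dict: "time": time; "joint_positions": joint angles; "qvel": joint speeds; "joint_efforts": joint torques, N m; "eef_pos": TCP position; "eef_rot": TCP orientation; "wrist_force": force on the tool from outside, world axes, zero at the start; "torque": the same for the moment, N m; "width": finger opening in m.
Only numpy, scipy, OpenCV 4.12 (cv2) and the standard library are available. Lean on these libraries where they do the work, as an engineer would, in place of code of your own. Each camera call takes 0.05 s, during which the arm holds its last target.

## Working session

There is one attempt and no reset: what is moved stays moved. The work goes in short steps, Python scripts to look and compute and a shell command to move; the robot and the scene stay as the last step left them, time stands still between calls to the robot, and variables do not carry over. Pictures are saved under pics/ and viewed, and the job is handed in when it is done.

```bash
ls; mkdir -p pics
cat > h.py <<'E'
from rig import *
import numpy as np, cv2
def snap(cam,fn):
    c=read_camera(cam); cv2.imwrite('pics/'+fn,c['color'][:,:,::-1]); return c
def proj(c,X):
    X=np.atleast_2d(X); f=200/np.tan(np.radians(c['vertical_fov'])/2)
    p=X@np.array(c['R']).T+np.array(c['t']); return np.c_[c['cx']+f*p[:,0]/p[:,2], c['cy']+f*p[:,1]/p[:,2]]
def ray(c,uv,z):
    f=200/np.tan(np.radians(c['vertical_fov'])/2); R=np.array(c['R']);t=np.array(c['t'])
    o=-R.T@t; d=R.T@np.array([(uv[0]-c['cx'])/f,(uv[1]-c['cy'])/f,1]); return o+d*(z-o[2])/d[2]
E
python3 - <<'E'
from h import *
np.set_printoptions(precision=4,suppress=True)
s=sense(); print({k:np.round(v,4).tolist() for k,v in s.items()})
for cam in('side','top'):
    c=snap(cam,cam+'0.png'); print(cam,c['vertical_fov'],c['cx'],c['cy'],np.array(c['R']),c['t'])
    for n in 'small_hub large_hub riser fence_stop plate pocket small_stand large_stand rack tray'.split():
        print(n,[(np.round(r['point'],4).tolist(),round(r['p'],2)) for r in pinpoint(cam,n)][:2])
print(sense()['time'])
E
```

```text
pics
{'time': 0.0, 'joint_positions': [1.193, 0.3203, 1.5657, 0.0, 1.2574, -0.02], 'qvel': [-0.0005, -0.0012, -0.0001, 0.0008, 0.0002, -0.0005], 'joint_efforts': [0.0022, -41.5528, -23.4165, 0.0001, 0.0082, -0.0], 'eef_pos': [0.2012, 0.5381, 0.2305], 'eef_rot': [2.5805, 1.7901, -0.0024], 'wrist_force': [-0.1931, 0.3479, -0.84], 'torque': [-0.0134, 0.0252, -0.0275], 'width': 0.0851}
side 53.543622001537585 318.09736039281387 197.81596473163577 [[ 0.9723 -0.2336  0.0021]
 [-0.1647 -0.6921 -0.7028]
 [ 0.1656  0.683  -0.7114]] [-0.5185  0.1618  0.8769]
small_hub [([0.5692, 0.0141, 0.0912], 0.61)]
large_hub [([0.5718, 0.0217, 0.0597], 0.69)]
riser [([0.5778, 0.0158, 0.0273], 0.77)]
fence_stop [([0.6491, -0.0043, 0.0095], 0.66)]
plate [([0.5706, 0.0166, -0.0016], 0.97), ([0.5705, 0.014, 0.0916], 0.4)]
pocket [([0.4831, 0.0407, 0.0099], 0.86)]
small_stand [([0.4373, 0.2427, 0.0005], 0.75)]
large_stand [([0.6149, -0.2339, 0.0032], 0.94)]
rack [([0.6153, 0.24, -0.0013], 0.93)]
tray [([0.614, -0.2315, 0.0043], 0.7), ([0.4337, -0.2742, -0.0001], 0.63)]
top 53.73709779428689 323.7476372532248 208.24880882463668 [[ 0.0221 -0.9989  0.0416]
 [-0.989  -0.028  -0.1454]
 [ 0.1464 -0.0379 -0.9885]] [-0.0327  0.5465  0.9291]
small_hub [([0.5735, 0.0166, 0.0871], 0.62), ([0.4853, 0.0397, 0.0071], 0.32)]
large_hub [([0.5655, 0.0171, 0.0619], 0.58), ([0.6112, 0.242, 0.0021], 0.42)]
riser [([0.5749, 0.0147, 0.0311], 0.97), ([0.4843, 0.0425, 0.0116], 0.43)]
fence_stop [([0.6556, -0.0084, 0.0117], 0.71)]
plate [([0.5658, 0.0193, 0.0632], 0.46)]
pocket [([0.4845, 0.0419, 0.0117], 0.84)]
small_stand []
large_stand [([0.6102, 0.2444, -0.0002], 0.51)]
rack [([0.6088, 0.2419, 0.0013], 0.63)]
tray [([0.4392, -0.2663, 0.0038], 0.65)]
1.1
```

View pics/side0.png

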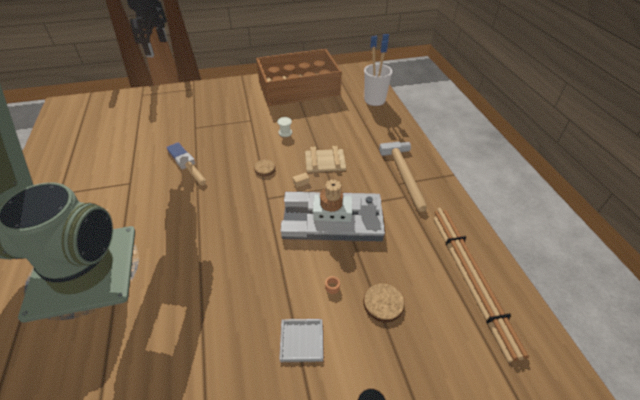

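View pics/top0.png

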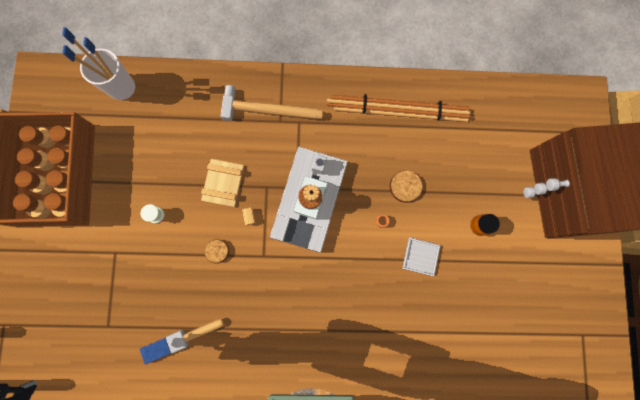

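The top view shows the plate at (310,200), rack at (223,183), small stand at (217,251), large stand at (406,186) and tray at (422,257). A small block at (249,216) and an orange pot at (383,221) lie between. Next I'll measure from the masks.

Run:
```python
from h import *
np.set_printoptions(precision=4,suppress=True)
H=dict(small_hub=.125-.0,large_hub=.09,riser=.062,fence_stop=.078,plate=.03,small_stand=.014,large_stand=.014,rack=.022,tray=.01)
H['small_hub']=.03+.032+.028+.034
for cam in('top','side'):
    c=read_camera(cam); im=c['color'][:,:,::-1].copy()
    for n,z in H.items():
        for m in masks_of(cam,n)[:2]:
            p=m['pixels'].astype(np.uint8)
            cs,_=cv2.findContours(p,0,2); k=max(cs,key=cv2.contourArea)
            (u,v),sz,a=cv2.minAreaRect(k); M=cv2.moments(k)
            hull=k.reshape(-1,2)
            P=np.array([ray(c,q,z)[:2] for q in hull]); (x,y),s2,a2=cv2.minAreaRect(P.astype(np.float32)*1000)
            cv2.drawContours(im,[k],-1,(0,0,255),1)
            print(cam,n,round(m['p'],2),'cen',ray(c,(M['m10']/M['m00'],M['m01']/M['m00']),z)[:2],'rect',round(x,1),round(y,1),np.round(s2,1),round(a2,1))
    a,b=(120,20) if cam=='top' else (230,100)
    sub=im[130:290,180:460] if cam=='top' else im[100:370,230:430]
    s=2.8 if cam=='top' else 2.2
    raw=c['color'][:,:,::-1]; raw=raw[130:290,180:460] if cam=='top' else raw[100:370,230:430]
    cv2.imwrite(f'pics/{cam}1.png',cv2.resize(sub,None,fx=s,fy=s,interpolation=3)); cv2.imwrite(f'pics/{cam}1r.png',cv2.resize(raw,None,fx=s,fy=s,interpolation=3))
```

```text
top small_hub 0.73 cen [0.5678 0.0148] rect 567.6 14.9 [38.9 33.8] 1.7
top large_hub 0.39 cen [ 0.5972 -0.2085] rect 597.6 -208.5 [71.8 74.6] 45.6
top riser 0.95 cen [0.536  0.0268] rect 538.9 25.6 [55.3 30.6] 74.7
top riser 0.46 cen [0.5587 0.0216] rect 566.7 19.1 [126.9 234.2] 74.8
top fence_stop 0.68 cen [ 0.6454 -0.0024] rect 644.4 -2.2 [26.7 48.4] 77.5
top plate 0.85 cen [0.5699 0.02  ] rect 573.0 19.9 [131.8 242.8] 74.7
top small_stand 0.69 cen [0.4382 0.2422] rect 438.8 242.6 [56.3 59. ] 1.4
top large_stand 0.61 cen [ 0.6143 -0.2284] rect 615.0 -227.6 [83.8 83.6] 1.7
top rack 0.94 cen [0.6071 0.2372] rect 607.7 237.7 [ 90.2 110.5] 80.1
top tray 0.76 cen [ 0.4357 -0.2665] rect 436.1 -266.5 [81.8 80.2] 77.4
side small_hub 0.55 cen [0.5674 0.0001] rect 568.5 0.0 [61.  33.9] 75.7
side large_hub 0.53 cen [ 0.5606 -0.0047] rect 562.2 0.3 [65.6 58.9] 63.1
side riser 0.71 cen [ 0.567  -0.0079] rect 568.7 2.6 [79.9 90.7] 74.0
side fence_stop 0.68 cen [ 0.645  -0.0243] rect 645.6 -24.2 [56.1 32.7] 72.1
side fence_stop 0.41 cen [ 0.5623 -0.0236] rect 563.8 -13.2 [81.  89.2] 74.0
side plate 0.75 cen [ 0.5672 -0.0056] rect 571.1 8.8 [153.5 239.4] 75.0
side plate 0.66 cen [0.6631 0.0168] rect 663.0 18.5 [60.8 36.7] 70.7
side small_stand 0.79 cen [0.4386 0.2371] rect 438.5 239.3 [69.1 55.9] 80.9
side large_stand 0.88 cen [ 0.6149 -0.2347] rect 615.3 -233.7 [84.2 81.8] 76.6
side rack 0.63 cen [0.607  0.2223] rect 608.0 229.2 [105.2 107.8] 80.4
side tray 0.58 cen [ 0.4351 -0.2714] rect 435.8 -269.2 [85.4 81.6] 76.6
```

View crops.

View pics/top1r.png

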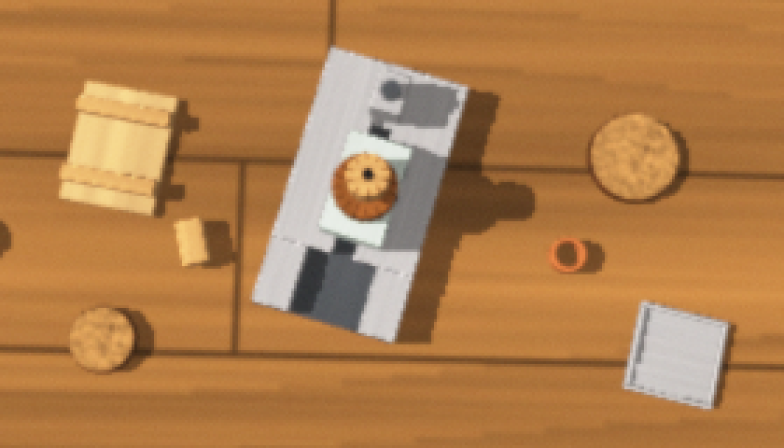

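View pics/side1r.png

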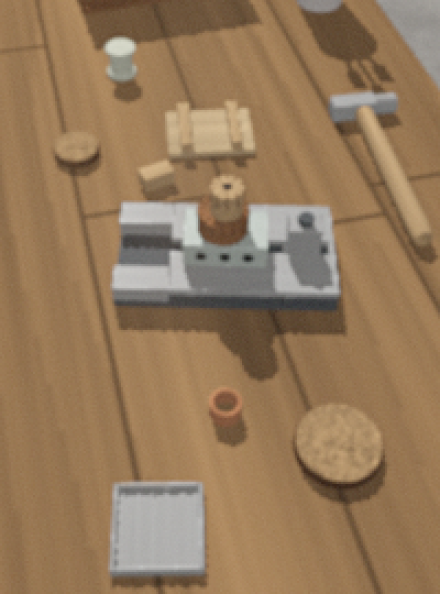

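```bash
cat >> h.py <<'E'
def circ(x,y,z,r,n=40):
    t=np.linspace(0,2*np.pi,n); return np.c_[x+r*np.cos(t),y+r*np.sin(t),0*t+z]
def rect(x,y,z,L,W,yaw,closed=True):
    P=np.array([[1,1],[1,-1],[-1,-1],[-1,1],[1,1]])*[L/2,W/2]; c,s=np.cos(yaw),np.sin(yaw)
    return np.c_[P@np.array([[c,s],[-s,c]])+[x,y],np.full(5,z)]
def overlay(cam,shapes,roi,s,fn):
    c=read_camera(cam); u0,v0,u1,v1=roi
    im=cv2.resize(c['color'][v0:v1,u0:u1,::-1],None,fx=s,fy=s,interpolation=cv2.INTER_CUBIC)
    for P,col in shapes:
        q=((proj(c,P)-[u0,v0]+.5)*s-.5); cv2.polylines(im,[np.round(q*16).astype(int)],False,col,1,cv2.LINE_AA,4)
    cv2.imwrite('pics/'+fn,im)
E
cat > m.py <<'E'
from h import *
yw=np.radians(-15.3); g=(0,255,0);r=(0,0,255);b=(255,0,0);y=(0,255,255)
px,py=.572,.0175
def pl(x,yy=0): return px+x*np.cos(yw)-yy*np.sin(yw),py+x*np.sin(yw)+yy*np.cos(yw)
print('pocket',pl(-.092))
sh=[(rect(px,py,.03,.24,.13,yw),g),(circ(.569,.0155,.124,.018),r),(circ(.569,.0155,.09,.028),y),
(rect(.571,.017,.062,.09,.056,yw),b),(circ(.438,.242,.014,.03),g),(circ(.6145,-.231,.014,.042),g),
(rect(.6085,.2385,.022,.078,.084,np.radians(-9.9)),g),(rect(.436,-.268,.01,.08,.08,np.radians(-12.8)),g)]
f=pl(.083); print('f',f); sh+=[(rect(*f,.07,.036,.028,yw),r),(circ(*f,.078,.009),y)]
E
python3 - <<'E'
from m import *
overlay('top',sh,(190,135,450,285),3,'o1.png'); overlay('side',sh,(245,135,415,375),2.4,'o2.png')
E
```

```text
pocket (np.float64(0.48326071750188254), np.float64(0.04177632059681431))
f (np.float64(0.6520582657319972), np.float64(-0.004401463147125952))
```

View pics/o1.png

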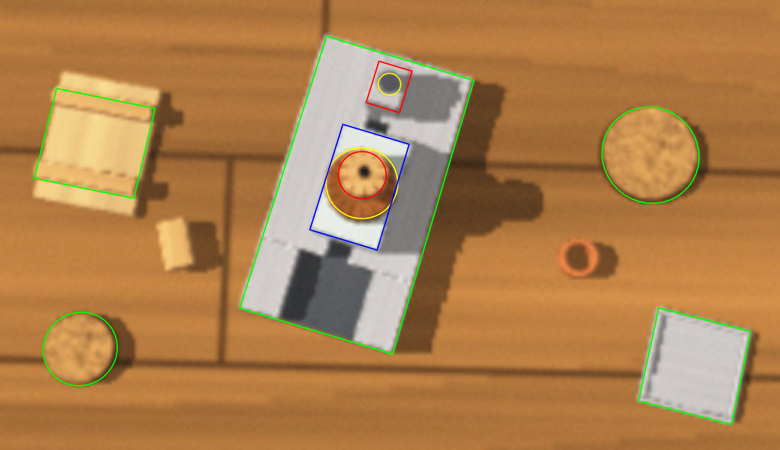

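View pics/o2.png

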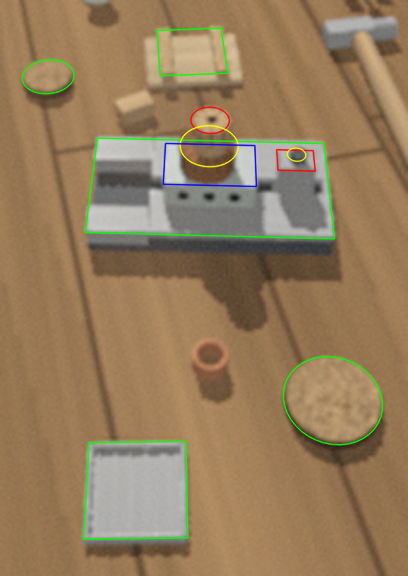

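The overlays fit in both views, and the plate, stands, rack, tray, hubs and fence stop all match to about 1–2 mm. Next is a helper that works out the move rows.

```bash
cat > d.py <<'E'
import sys
from h import *
from scipy.spatial.transform import Rotation as Ro
def delta(x,y,z,jaw):
    s=sense(); R=Ro.from_rotvec(s['eef_rot']); M=R.as_matrix()
    cur=np.degrees(np.arctan2(M[1,0],M[0,0]))
    best=[]
    for k in(-360,-180,0,180,360):
        best.append(((jaw+k)-cur))
    d=min(best,key=abs)
    if len(sys.argv)>5: d=(jaw-cur+180)%360-180
    a=np.radians(cur+d); T=np.array([[np.cos(a),np.sin(a),0],[np.sin(a),-np.cos(a),0],[0,0,-1]]).T
    sh=M.T@(np.array([x,y,z])-s['eef_pos'])*100
    rv=(R.inv()*Ro.from_matrix(T)).as_rotvec()
    print('t',round(s['time'],2),'pos',np.round(s['eef_pos'],4),'jaw',round(cur,1),'j6',round(s['joint_positions'][5],2),'w',round(s['width'],4),'F',np.round(s['wrist_force'],1))
    print('shift cm',np.round(sh,2),'turn',np.round(rv,3), 'dist',round(float(np.linalg.norm(sh)),1))
if __name__=='__main__': delta(*map(float,sys.argv[1:5]))
E
python3 d.py .569 .0155 .16 -15.3; python3 d.py .569 .0155 .16 74.7
```

```text
t 2.2 pos [0.2014 0.5386 0.2313] jaw 69.5 j6 -0.02 w 0.0852 F [-0.4  0.4 -0.2]
shift cm [-36.12  52.75   7.13] turn [-0.   -0.    1.48] dist 64.3
t 2.2 pos [0.2014 0.5386 0.2313] jaw 69.5 j6 -0.02 w 0.0852 F [-0.4  0.4 -0.2]
shift cm [-36.12  52.75   7.13] turn [-0.    -0.    -0.091] dist 64.3
```

```bash
python3 -m creep '[[-3,4.5,0,0,0,0.15],[-6,9,0.5,0,0,0.3],[-9.5,14,1,0,0,0.45],[-13,18.8,1.5,0,0,0.6],[-16,23.5,2,0,0,0.75]]' 8.5; python3 d.py .569 .0155 .16 -15.3
```

```text
time: 2.82
eef_pos: [0.3663, 0.3047, 0.2114]
eef_rot: [-3.059, -0.713, -0.001]
wrist_force: [1.2, 0.2, 0.5]
width: 0.0848
t 2.83 pos [0.3663 0.3047 0.2114] jaw 26.2 j6 0.21 w 0.0848 F [1.2 0.2 0.5]
shift cm [ 5.39 34.91  5.14] turn [-0.    -0.001  0.725] dist 35.7
```

```bash
python3 -m creep '[[1,6,1,0,0,0.15],[2,12,2,0,0,0.3],[3,18,3,0,0,0.45],[4,24,4,0,0,0.6],[5,30,5,0,0,0.725]]'; python3 d.py .569 .0155 .16 -15.3
```

```text
time: 3.45
eef_pos: [0.5454, 0.0586, 0.1612]
eef_rot: [-3.113, 0.417, -0.001]
wrist_force: [1.2, 0.6, -0.2]
width: 0.0849
t 3.45 pos [0.5454 0.0586 0.1612] jaw -15.3 j6 0.35 w 0.0849 F [ 1.2  0.6 -0.2]
shift cm [3.42 3.53 0.12] turn [-0.001 -0.001  0.   ] dist 4.9
```

```bash
python3 -m creep '[[2,2,0,0,0,0],[3.4,3.5,0,0,0,0],[3.4,3.5,0,0,0,0],[3.4,3.5,0,0,0,0]]' 6; python3 d.py .569 .0155 .096 -15.3
python3 - <<'E'
from m import *
overlay('top',sh,(250,135,390,265),5,'g1.png'); overlay('side',sh,(245,100,415,260),4,'g2.png')
E
```

```text
time: 3.95
eef_pos: [0.5674, 0.0187, 0.1615]
eef_rot: [-3.114, 0.409, 0.001]
wrist_force: [0.9, 0.1, -0.6]
width: 0.0595
t 3.95 pos [0.5674 0.0187 0.1615] jaw -15.0 j6 0.27 w 0.0595 F [ 0.9  0.1 -0.6]
shift cm [0.24 0.27 6.54] turn [-0.     0.     0.006] dist 6.6
pocket (np.float64(0.48326071750188254), np.float64(0.04177632059681431))
f (np.float64(0.6520582657319972), np.float64(-0.004401463147125952))
```

View pics/g2.png

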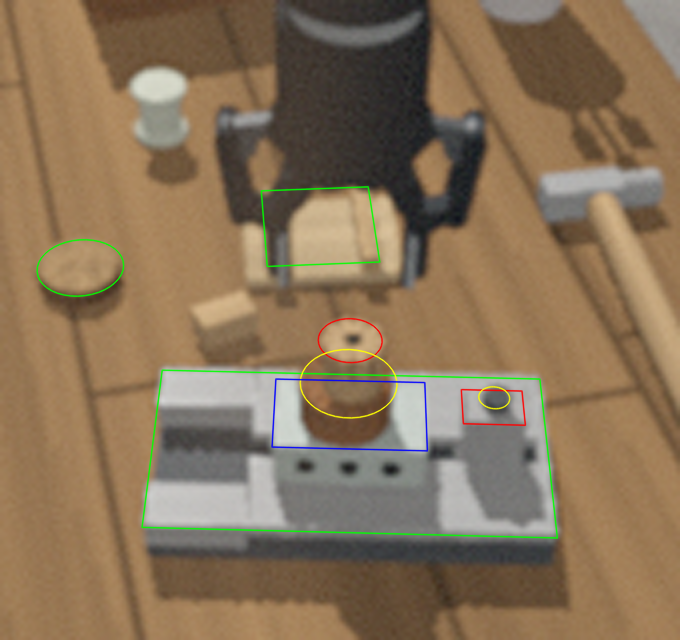

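View pics/g1.png

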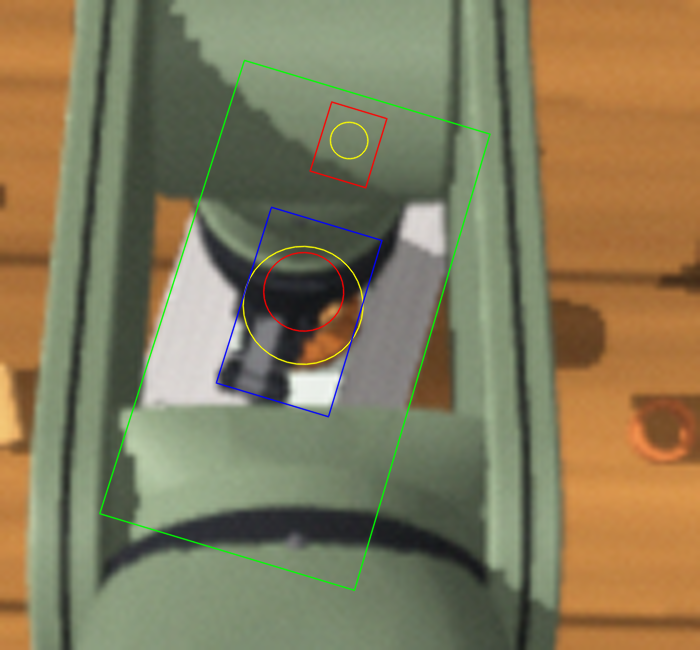

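```bash
python3 -m creep '[[0.2,0.25,1.5,0,0,0],[0.2,0.25,3,0,0,0],[0.2,0.25,4.5,0,0,0],[0.2,0.25,6,0,0,0],[0.2,0.25,6.5,0,0,0]]' 6; python3 d.py .569 .0155 .096 -15.3
```

```text
time: 4.68
eef_pos: [0.5685, 0.0148, 0.0947]
eef_rot: [3.114, -0.41, -0.004]
wrist_force: [0.6, -0.5, -0.5]
width: 0.0601
t 4.67 pos [0.5685 0.0148 0.0947] jaw -15.0 j6 0.27 w 0.0601 F [ 0.6 -0.5 -0.5]
shift cm [ 0.03 -0.08 -0.13] turn [0.001 0.002 0.005] dist 0.2
```

```bash
python3 -m creep '[[0,0,0,0,0,0],[0,0,0,0,0,0],[0,0,0,0,0,0],[0,0,0,0,0,0],[0,0,0,0,0,0]]' 3 25; python3 d.py .569 .0155 .096 -15.3;  python3 - <<'E'
from m import *
overlay('side',sh,(245,80,415,260),3.3,'g3.png')
E
```

```text
time: 5.3
eef_pos: [0.5693, 0.0148, 0.0965]
eef_rot: [-3.115, 0.41, -0.001]
wrist_force: [0.3, -0.1, 0.1]
width: 0.0355
t 5.3 pos [0.5693 0.0148 0.0965] jaw -15.0 j6 0.27 w 0.0355 F [ 0.3 -0.1  0.1]
shift cm [-0.05 -0.06  0.05] turn [-0.    -0.     0.005] dist 0.1
pocket (np.float64(0.48326071750188254), np.float64(0.04177632059681431))
f (np.float64(0.6520582657319972), np.float64(-0.004401463147125952))
```

View pics/g3.png

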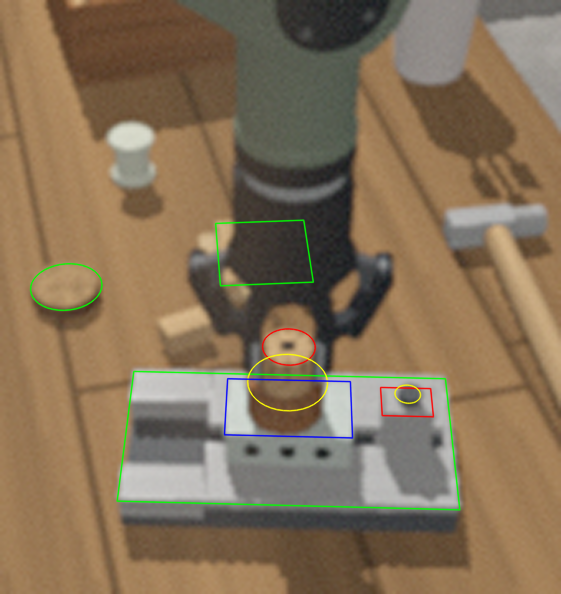

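```bash
python3 -m creep '[[0,0,-1,0,0,0],[0,0,-2.5,0,0,0],[0,0,-4,0,0,0],[0,0,-5,0,0,0]]'; python3 d.py .438 .242 .14 -15.3
```

```text
time: 5.85
eef_pos: [0.5698, 0.0148, 0.148]
eef_rot: [-3.114, 0.41, -0.003]
wrist_force: [0.3, -0.1, 0.1]
width: 0.0349
t 5.85 pos [0.5698 0.0148 0.148 ] jaw -15.0 j6 0.27 w 0.0349 F [ 0.3 -0.1  0.1]
shift cm [-18.61 -18.53   0.78] turn [-0.001 -0.002  0.005] dist 26.3
```

```bash
python3 -m creep '[[-2,-2,0,0,0,0],[-5,-5,0,0,0,0],[-8.5,-8.5,0.2,0,0,0],[-12,-12,0.5,0,0,0],[-15,-15,0.7,0,0,0]]';python3 -m creep '[[-2,-2,0,0,0,0],[-3.2,-3.2,0,0,0,0],[-3.6,-3.5,0,0,0,0],[-3.6,-3.5,0,0,0,0]]'; python3 d.py .438 .242 .021 -15.3
```

```text
time: 6.48
eef_pos: [0.4623, 0.1999, 0.1398]
eef_rot: [-3.114, 0.41, -0.001]
wrist_force: [-0.2, -0.1, -0.4]
width: 0.0351
time: 6.98
eef_pos: [0.4378, 0.2413, 0.1394]
eef_rot: [3.115, -0.41, 0.001]
wrist_force: [-0.1, 0.5, -0.6]
width: 0.035
t 6.97 pos [0.4378 0.2413 0.1394] jaw -15.0 j6 0.74 w 0.035 F [-0.1  0.5 -0.6]
shift cm [ 0.   -0.07 11.84] turn [ 0.    -0.     0.005] dist 11.8
```

```bash
python3 -m creep '[[0,-0.05,3,0,0,0],[0,-0.05,6,0,0,0],[0,-0.05,9,0,0,0],[0,-0.05,10.5,0,0,0],[0,-0.05,11,0,0,0]]';python3 -m creep '[[0,0,0.4,0,0,0],[0,0,0.8,0,0,0],[0,0,0.8,0,0,0]]'; python3 d.py .438 .242 .021 -15.3
python3 - <<'E'
from m import *
overlay('side',sh+[(circ(.438,.242,.048,.018),r),(circ(.438,.242,.014,.018),b)],(225,110,345,220),6,'g4.png')
E
```

```text
time: 7.6
eef_pos: [0.4379, 0.2416, 0.0288]
eef_rot: [3.114, -0.412, -0.001]
wrist_force: [-0.6, -0.1, 0.4]
width: 0.0354
time: 7.98
eef_pos: [0.4378, 0.2423, 0.0216]
eef_rot: [-3.114, 0.41, -0.001]
wrist_force: [-0.2, 0.0, 0.5]
width: 0.0352
t 7.97 pos [0.4378 0.2423 0.0216] jaw -15.0 j6 0.74 w 0.0352 F [-0.2  0.   0.5]
shift cm [0.03 0.02 0.06] turn [-0.    -0.     0.005] dist 0.1
pocket (np.float64(0.48326071750188254), np.float64(0.04177632059681431))
f (np.float64(0.6520582657319972), np.float64(-0.004401463147125952))
```

View pics/g4.png

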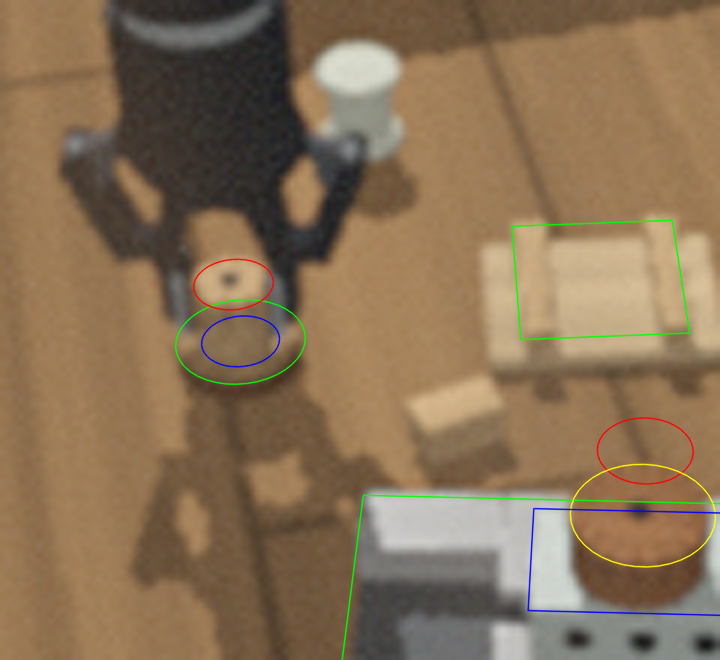

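The small hub is over the stand's centre at about (237,340) in the crop, almost touching down.

```bash
python3 -m creep '[[0,0,0.08,0,0,0],[0,0,0.15,0,0,0],[0,0,0.15,0,0,0]]';python3 -m creep '[[0,0,0,0,0,0],[0,0,0,0,0,0],[0,0,0,0,0,0],[0,0,-0.2,0,0,0],[0,0,-1,0,0,0]]' 6; python3 d.py .438 .242 .14 -15.3
```

```text
time: 8.4
eef_pos: [0.4378, 0.2423, 0.0205]
eef_rot: [-3.114, 0.41, -0.001]
wrist_force: [-1.0, -0.2, 4.8]
width: 0.0352
time: 9.02
eef_pos: [0.4374, 0.242, 0.0298]
eef_rot: [3.114, -0.41, -0.001]
wrist_force: [-0.4, -0.7, -0.2]
width: 0.06
t 9.03 pos [0.4374 0.242  0.0298] jaw -15.0 j6 0.74 w 0.06 F [-0.4 -0.7 -0.2]
shift cm [ 5.000e-02 -1.000e-02 -1.102e+01] turn [0.001 0.001 0.005] dist 11.0
```

```bash
python3 -m creep '[[0,0,-3,0,0,0],[0,0,-6,0,0,0],[0,0,-9,0,0,0],[2,2,-10.5,0,0,0],[5,5,-11,0,0,0]]' 7.5;  python3 -m creep '[[3.5,3.5,0,0,0,0],[7,7,0,0,0,0],[10.5,10.5,0,0,0,0],[12.5,12.5,0,0,0,0],[13.5,13.5,0,0,0,0]]' ; python3 d.py .5685 .0155 .066 -15.3
python3 - <<'E'
from m import *
E_=[(circ(.438,.242,.048,.018),r),(circ(.438,.242,.014,.018),b)]
overlay('side',sh+E_,(225,110,345,220),6,'g5.png')
c=read_camera('side');print([ (np.round(q['point'],4),q['p']) for q in pinpoint('side','large_hub')],[ (np.round(q['point'],4),q['p']) for q in pinpoint('side','small_hub')])
E
```

```text
time: 9.65
eef_pos: [0.4738, 0.1811, 0.1418]
eef_rot: [-3.113, 0.407, -0.005]
wrist_force: [-0.0, -0.3, -0.3]
width: 0.0747
time: 10.28
eef_pos: [0.569, 0.0143, 0.1402]
eef_rot: [-3.114, 0.413, -0.001]
wrist_force: [-0.0, 0.6, -0.3]
width: 0.0749
t 10.28 pos [0.569  0.0143 0.1402] jaw -15.1 j6 0.27 w 0.0749 F [-0.   0.6 -0.3]
shift cm [-0.08 -0.11  7.42] turn [-0.    -0.     0.003] dist 7.4
pocket (np.float64(0.48326071750188254), np.float64(0.04177632059681431))
f (np.float64(0.6520582657319972), np.float64(-0.004401463147125952))
[(array([0.5719, 0.0181, 0.0586]), 0.68), (array([ 6.144e-01,  2.410e-01, -5.000e-04]), 0.38)] [(array([ 0.612 ,  0.2424, -0.0021]), 0.66), (array([0.4371, 0.2404, 0.0157]), 0.47)]
```

View pics/g5.png

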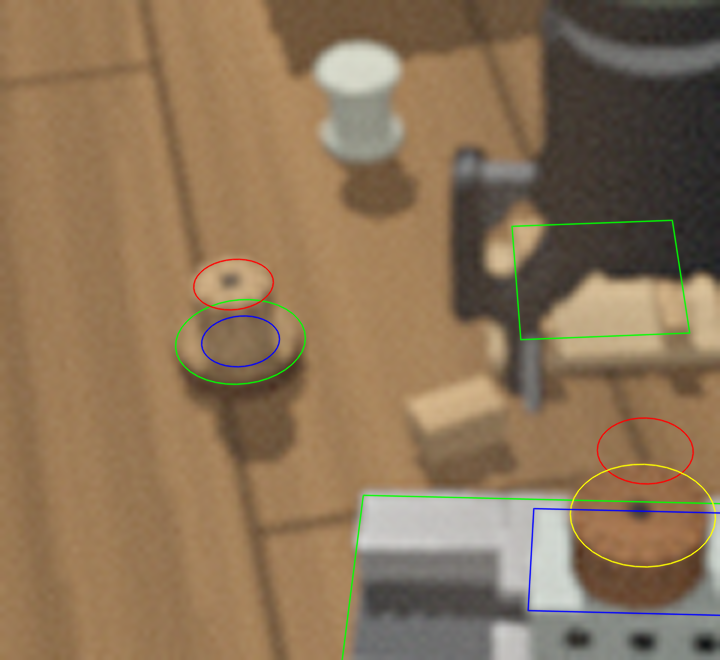

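The small hub stands centred on its stand, top at (232,282) in the crop and matching the overlay. The large hub sits about 2 mm off my circle, at roughly (0.567, 0.0175).

```bash
python3 -m creep '[[-0.2,-0.25,2,0,0,0],[-0.25,-0.25,4,0,0,0],[-0.25,-0.25,6,0,0,0],[-0.25,-0.25,7.3,0,0,0],[-0.25,-0.25,7.3,0,0,0]]'; python3 d.py .567 .0175 .066 -15.3; python3 -m creep '[[0,0,0,0,0,0],[0,0,0,0,0,0],[0,0,0,0,0,0],[0,0,0,0,0,0],[0,0,0,0,0,0]]' 4.8 30;python3 - <<'E'
from m import *
overlay('side',sh,(245,80,415,260),3.3,'g6.png')
E
```

```text
time: 11.1
eef_pos: [0.5658, 0.0194, 0.0661]
eef_rot: [3.115, -0.409, -0.003]
wrist_force: [0.6, -0.1, 1.0]
width: 0.0751
t 11.1 pos [0.5658 0.0194 0.0661] jaw -15.0 j6 0.27 w 0.0751 F [ 0.6 -0.1  1. ]
shift cm [0.17 0.15 0.01] turn [0.    0.002 0.006] dist 0.2
time: 11.72
eef_pos: [0.5675, 0.0188, 0.0679]
eef_rot: [-3.114, 0.41, -0.004]
wrist_force: [0.6, 1.5, 6.0]
width: 0.055
pocket (np.float64(0.48326071750188254), np.float64(0.04177632059681431))
f (np.float64(0.6520582657319972), np.float64(-0.004401463147125952))
```

View pics/g6.png

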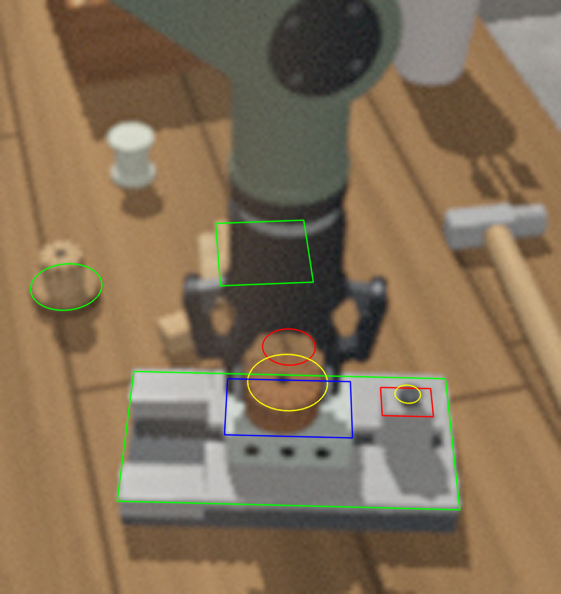

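```bash
python3 -m creep '[[0,0,-0.5,0,0,0],[0,0,-1.5,0,0,0],[0,0,-3,0,0,0],[0,0,-4.5,0,0,0],[0,0,-5,0,0,0]]'; python3 d.py .6145 -.231 .12 -15.3
```

```text
time: 12.4
eef_pos: [0.5674, 0.0186, 0.1185]
eef_rot: [-3.114, 0.41, -0.004]
wrist_force: [-0.1, -0.4, 0.2]
width: 0.0549
t 12.4 pos [0.5674 0.0186 0.1185] jaw -15.0 j6 0.27 w 0.0549 F [-0.1 -0.4  0.2]
shift cm [11.01 22.89 -0.14] turn [-0.001 -0.003  0.005] dist 25.4
```

```bash
python3 -m creep '[[1,2,0,0,0,0],[3,6,0,0,0,0],[5,10.4,0,0,0,0],[7,14.6,0,0,0,0],[9,18.7,0,0,0,0]]'; python3 -m creep '[[1.2,2.5,0,0,0,0],[1.8,3.8,0,0,0,0],[2,4.2,0,0,0,0],[2,4.2,0,0,0,0]]'; python3 d.py .6145 -.231 .0195 -15.3
python3 - <<'E'
from m import *
overlay('side',sh+[(circ(.6145,-.231,.113,.028),b),(circ(.6145,-.231,.085,.028),b)],(330,160,470,340),3.3,'g7.png')
E
```

```text
time: 13.02
eef_pos: [0.6052, -0.1868, 0.1168]
eef_rot: [-3.114, 0.41, 0.0]
wrist_force: [0.1, 0.6, 0.4]
width: 0.0548
time: 13.52
eef_pos: [0.6134, -0.2303, 0.1167]
eef_rot: [-3.114, 0.41, 0.001]
wrist_force: [-0.3, 0.3, -0.1]
width: 0.0547
t 13.53 pos [ 0.6134 -0.2303  0.1167] jaw -15.0 j6 -0.12 w 0.0547 F [-0.3  0.3 -0.1]
shift cm [0.13 0.05 9.72] turn [-0.     0.001  0.006] dist 9.7
pocket (np.float64(0.48326071750188254), np.float64(0.04177632059681431))
f (np.float64(0.6520582657319972), np.float64(-0.004401463147125952))
```

View pics/g7.png

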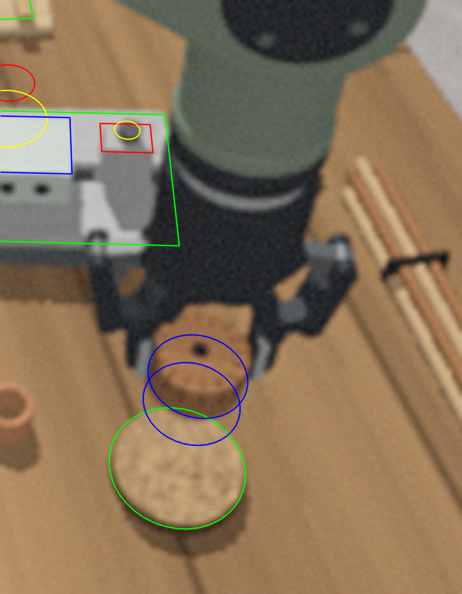

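The hub hangs where the underside should be, at about 0.112 m; I had drawn my circles 27 mm too low. So I'm lowering.

```bash
python3 -m creep '[[0.1,0.05,2,0,0,0],[0.1,0.05,5,0,0,0],[0.1,0.05,7.5,0,0,0],[0.1,0.05,8.8,0,0,0],[0.1,0.05,9.2,0,0,0]]'; python3 -m creep '[[0,0,0.2,0,0,0],[0,0,0.3,0,0,0],[0,0,0.3,0,0,0]]'; python3 d.py .6145 -.231 .0195 -15.3
python3 - <<'E'
from m import *
overlay('side',sh+[(circ(.6145,-.231,.043,.028),b),(circ(.6145,-.231,.015,.028),b)],(330,160,470,340),3.3,'g8.png')
E
```

```text
time: 14.2
eef_pos: [0.6143, -0.2311, 0.0244]
eef_rot: [-3.114, 0.409, 0.001]
wrist_force: [-0.6, -0.4, -0.8]
width: 0.0548
time: 14.58
eef_pos: [0.6147, -0.2319, 0.0224]
eef_rot: [3.114, -0.41, 0.002]
wrist_force: [-0.7, -0.8, -0.3]
width: 0.0549
t 14.57 pos [ 0.6147 -0.2319  0.0224] jaw -15.0 j6 -0.12 w 0.0549 F [-0.7 -0.8 -0.3]
shift cm [-0.05 -0.09  0.29] turn [ 0.    -0.001  0.005] dist 0.3
pocket (np.float64(0.48326071750188254), np.float64(0.04177632059681431))
f (np.float64(0.6520582657319972), np.float64(-0.004401463147125952))
```

View pics/g8.png

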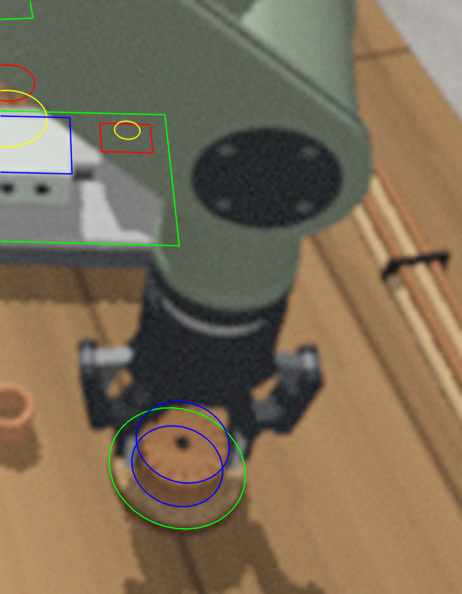

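Well centred: the hub's hole is at (182,442), matching the top circle's centre. Lowering to contact, then releasing.

```bash
python3 -m creep '[[0,0,0.12,0,0,0],[0,0,0.25,0,0,0],[0,0,0.3,0,0,0],[0,0,0.3,0,0,0]]'
```

```text
time: 15.12
eef_pos: [0.6145, -0.2319, 0.02]
eef_rot: [3.115, -0.41, 0.001]
wrist_force: [-2.3, 0.5, 7.0]
width: 0.0549
```

```bash
python3 -m creep '[[0,0,-0.05,0,0,0],[0,0,-0.05,0,0,0],[0,0,-0.1,0,0,0],[0,0,-0.5,0,0,0],[0,0,-2,0,0,0]]' 7.5;python3 -m creep '[[0,0,-3,0,0,0],[0,0,-6,0,0,0],[0,0,-9,0,0,0]]' 8.5; python3 d.py .571 .017 .13 74.7
python3 - <<'E'
from m import *
overlay('side',sh+[(circ(.6145,-.231,.042,.028),b),(circ(.6145,-.231,.014,.028),b)],(330,160,470,340),3.3,'g9.png')
E
```

```text
time: 15.75
eef_pos: [0.6138, -0.2316, 0.0386]
eef_rot: [-3.114, 0.41, 0.003]
wrist_force: [-0.2, -0.0, 0.4]
width: 0.0748
time: 16.12
eef_pos: [0.6146, -0.2319, 0.1311]
eef_rot: [3.114, -0.41, 0.002]
wrist_force: [0.2, 0.7, -0.7]
width: 0.0852
t 16.12 pos [ 0.6146 -0.2319  0.1311] jaw -15.0 j6 -0.12 w 0.0852 F [ 0.2  0.7 -0.7]
shift cm [-10.66 -22.91   0.09] turn [ 1.000e-03 -1.000e-03 -1.566e+00] dist 25.3
pocket (np.float64(0.48326071750188254), np.float64(0.04177632059681431))
f (np.float64(0.6520582657319972), np.float64(-0.004401463147125952))
```

View pics/g9.png

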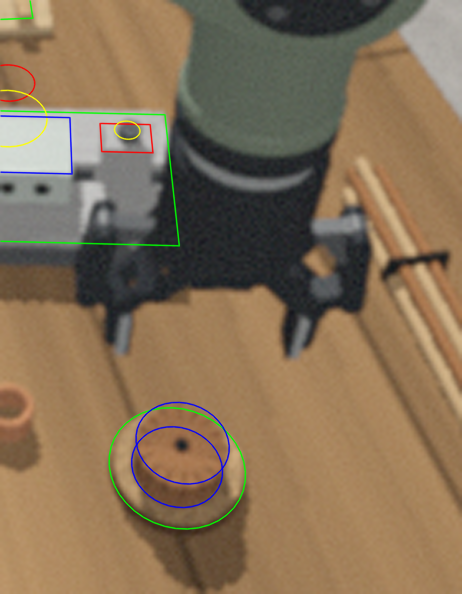

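The large hub stands centred on its stand. Now the riser.

```bash
python3 -m creep '[[-1,-2.3,0,0,0,-0.17],[-2.5,-5,0,0,0,-0.34],[-4,-8.5,0,0,0,-0.51],[-5.5,-12,0,0,0,-0.68],[-7,-15.5,0,0,0,-0.85]]'; python3 d.py .571 .017 .13 74.7
```

```text
time: 16.8
eef_pos: [0.587, -0.0629, 0.1298]
eef_rot: [3.004, 0.918, 0.002]
wrist_force: [0.2, 0.5, 0.6]
width: 0.085
t 16.8 pos [ 0.587  -0.0629  0.1298] jaw 34.0 j6 -0.72 w 0.085 F [0.2 0.5 0.6]
shift cm [ 3.14 -7.51 -0.02] turn [ 0.001 -0.001 -0.71 ] dist 8.1
```

```bash
python3 -m creep '[[1,-2.5,0,0,0,-0.17],[2,-5,0,0,0,-0.34],[2.8,-6.8,0,0,0,-0.51],[3.1,-7.5,0,0,0,-0.68],[3.1,-7.5,0,0,0,-0.71]]'
python3 - <<'E'
from m import *
overlay('side',sh,(280,160,400,260),6,'g10.png')
c=read_camera('side')
for n in('riser','fence_stop'):print([ (np.round(q['point'],4),q['p']) for q in pinpoint('side',n)])
E
python3 d.py .571 .017 .034 74.7
```

```text
time: 17.42
eef_pos: [0.5713, 0.0161, 0.1296]
eef_rot: [2.502, 1.899, 0.002]
wrist_force: [1.1, 0.1, 0.3]
width: 0.0851
pocket (np.float64(0.48326071750188254), np.float64(0.04177632059681431))
f (np.float64(0.6520582657319972), np.float64(-0.004401463147125952))
[]
[(array([ 0.6527, -0.004 ,  0.0117]), 0.77)]
t 17.62 pos [0.5713 0.0152 0.1291] jaw 74.2 j6 -1.29 w 0.0852 F [ 0.2 -0.   0.1]
shift cm [ 0.16 -0.09  9.51] turn [ 0.001 -0.    -0.008] dist 9.5
```

View pics/g10.png

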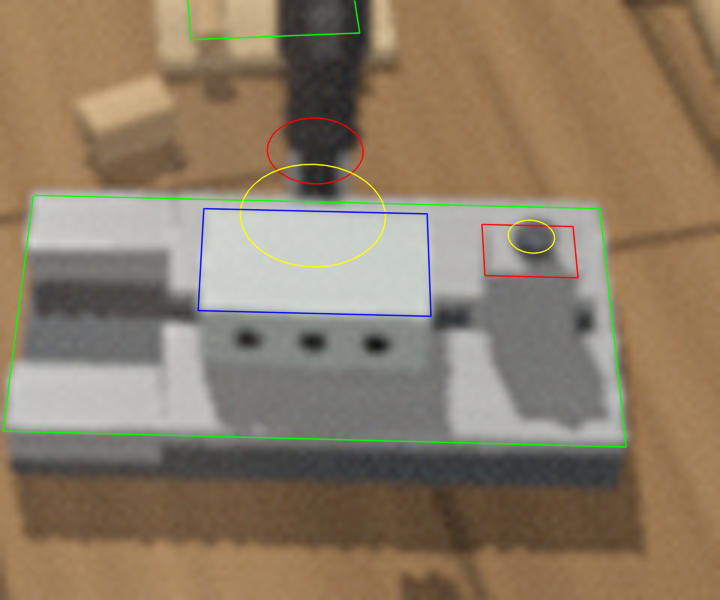

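The riser matches its overlay. Descending and gripping across its width.

```bash
python3 -m creep '[[0.15,-0.1,2,0,0,-0.008],[0.15,-0.1,4.5,0,0,-0.008],[0.15,-0.1,7,0,0,-0.008],[0.15,-0.1,8.8,0,0,-0.008],[0.15,-0.1,9.3,0,0,-0.008]]'; python3 -m creep '[[0,0,0,0,0,0],[0,0,0,0,0,0],[0,0,0,0,0,0],[0,0,0,0,0,0],[0,0,0,0,0,0]]' 5 50; python3 d.py .571 .017 .036 74.7
```

```text
time: 18.25
eef_pos: [0.57, 0.0169, 0.0347]
eef_rot: [-2.496, -1.906, 0.003]
wrist_force: [-0.2, -0.4, 1.0]
width: 0.0848
time: 18.88
eef_pos: [0.5714, 0.0171, 0.037]
eef_rot: [2.494, 1.908, 0.003]
wrist_force: [-0.8, -1.8, 6.1]
width: 0.0551
t 18.88 pos [0.5714 0.0171 0.037 ] jaw 74.8 j6 -1.3 w 0.0551 F [-0.8 -1.8  6.1]
shift cm [-0.02 -0.04  0.1 ] turn [ 0.002 -0.     0.002] dist 0.1
```

```bash
python3 -m creep '[[0,0,-0.5,0,0,0],[0,0,-2,0,0,0],[0,0,-4,0,0,0],[0,0,-6,0,0,0],[0,0,-7,0,0,0]]'; python3 d.py .6085 .2385 .10 80.1
```

```text
time: 19.5
eef_pos: [0.571, 0.0175, 0.1073]
eef_rot: [2.494, 1.908, 0.003]
wrist_force: [-0.7, -0.0, -4.5]
width: 0.0549
t 19.5 pos [0.571  0.0175 0.1073] jaw 74.8 j6 -1.3 w 0.0549 F [-0.7 -0.  -4.5]
shift cm [22.31 -2.17  0.74] turn [ 0.002 -0.001 -0.092] dist 22.4
```

```bash
python3 -m creep '[[1.5,-0.2,0,0,0,0],[4.5,-0.4,0,0,0,-0.02],[8,-0.8,0,0,0,-0.04],[12,-1.2,0,0,0,-0.06],[16,-1.6,0.3,0,0,-0.09]]'; python3 -m creep '[[3,-0.3,0,0,0,0],[5,-0.5,0,0,0,0],[6,-0.6,0.3,0,0,0],[6.3,-0.6,0.4,0,0,0],[6.3,-0.6,0.4,0,0,0]]'; python3 d.py .6085 .2385 .029 80.1;  python3 - <<'E'
from m import *
R=np.radians(-9.9)
overlay('side',sh+[(rect(.6085,.2385,.008,.11,.084,R),y),(rect(.6085,.2385,.022,.05,.084,R),g)],(260,100,400,200),5,'g11.png')
overlay('top',sh+[(rect(.6085,.2385,.008,.11,.084,R),y),(rect(.6085,.2385,.022,.05,.084,R),g)],(180,130,300,230),5,'g12.png')
E
```

```text
time: 20.12
eef_pos: [0.5965, 0.1781, 0.1018]
eef_rot: [-2.405, -2.02, 0.002]
wrist_force: [1.3, -0.5, -4.1]
width: 0.0549
time: 20.75
eef_pos: [0.6019, 0.2383, 0.0986]
eef_rot: [-2.407, -2.018, 0.001]
wrist_force: [-0.2, -1.0, -3.7]
width: 0.055
t 20.75 pos [0.6019 0.2383 0.0986] jaw 80.0 j6 -1.04 w 0.055 F [-0.2 -1.  -3.7]
shift cm [0.14 0.65 6.96] turn [-0.001  0.001 -0.003] dist 7.0
pocket (np.float64(0.48326071750188254), np.float64(0.04177632059681431))
f (np.float64(0.6520582657319972), np.float64(-0.004401463147125952))
```

View pics/g11.png

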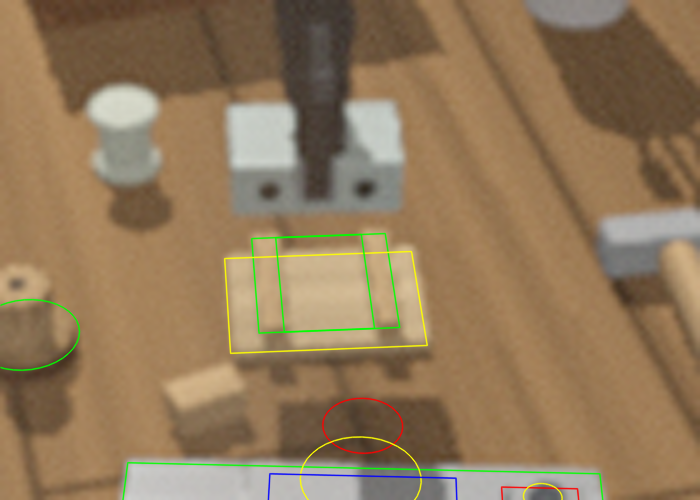

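View pics/g12.png

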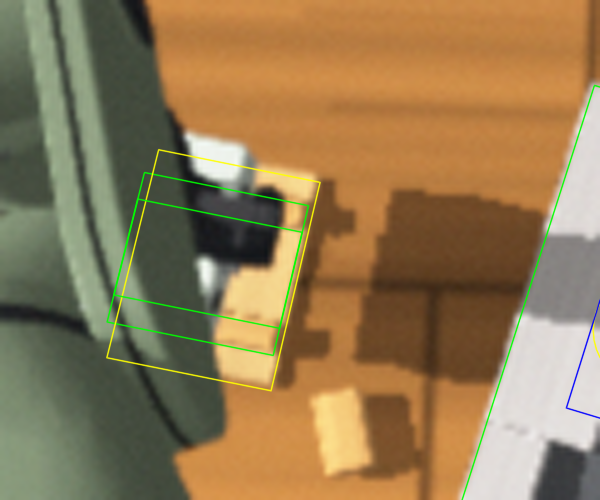

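The rack overlay fits in both views. Aligning and lowering.

```bash
python3 -m creep '[[0.1,0.4,0.5,0,0,0],[0.1,0.65,2,0,0,0],[0.1,0.65,4,0,0,0],[0.1,0.65,5.6,0,0,0],[0.1,0.65,6,0,0,0]]'; python3 d.py .6085 .2385 .029 80.1;  python3 - <<'E'
from m import *
R=np.radians(-9.9)
overlay('side',sh+[(rect(.6085,.2385,.056,.09,.056,R),r),(rect(.6085,.2385,.024,.09,.056,R),r),(rect(.6085,.2385,.008,.11,.084,R),y)],(260,100,400,200),5,'g13.png')
E
```

```text
time: 21.48
eef_pos: [0.6077, 0.2384, 0.0368]
eef_rot: [-2.406, -2.018, 0.005]
wrist_force: [-0.2, 0.1, -3.3]
width: 0.0551
t 21.48 pos [0.6077 0.2384 0.0368] jaw 80.0 j6 -1.04 w 0.0551 F [-0.2  0.1 -3.3]
shift cm [0.02 0.08 0.78] turn [-0.003  0.002 -0.002] dist 0.8
pocket (np.float64(0.48326071750188254), np.float64(0.04177632059681431))
f (np.float64(0.6520582657319972), np.float64(-0.004401463147125952))
```

View pics/g13.png

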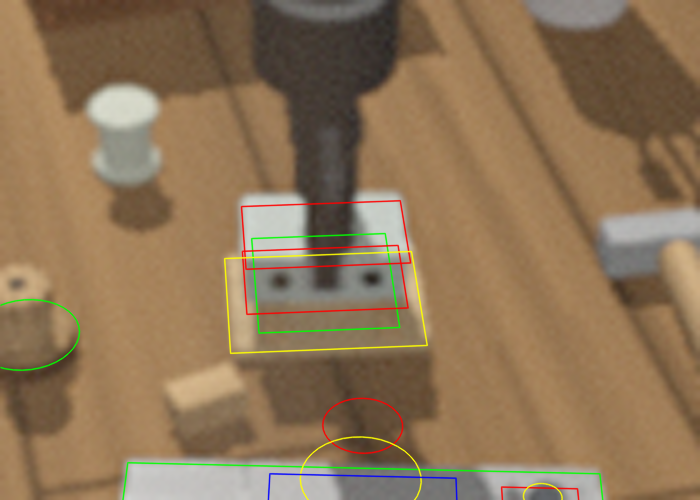

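```bash
python3 -m creep '[[0,0.05,0.4,0,0,0],[0,0.05,0.6,0,0,0],[0,0.05,0.75,0,0,0],[0,0.05,0.85,0,0,0],[0,0.05,0.85,0,0,0]]'
```

```text
time: 22.15
eef_pos: [0.6091, 0.2388, 0.0304]
eef_rot: [2.407, 2.019, 0.0]
wrist_force: [0.7, 0.2, -3.3]
width: 0.0552
```

```bash
python3 -m creep '[[0,0,0.1,0,0,0],[0,0,0.2,0,0,0],[0,0,0.2,0,0,0]]'
```

```text
time: 22.52
eef_pos: [0.6092, 0.2389, 0.0291]
eef_rot: [2.407, 2.019, 0.001]
wrist_force: [-1.4, -0.2, 2.1]
width: 0.0553
```

Contact: the force went from −3.3 to +2.1 N. Releasing.

```bash
python3 -m creep '[[0,0,0.03,0,0,0],[0,0,0.03,0,0,0],[0,0,0,0,0,0],[0,0,0,0,0,0],[0,0,-1,0,0,0]]' 8.5;python3 -m creep '[[0,0,-3,0,0,0],[0,0,-6,0,0,0],[0,0,-9,0,0,0],[-3,0,-10,0,0,0],[-7,0,-10,0,0,0]]'; python3 d.py .6535 -.0045 .13 74.7;  python3 - <<'E'
from m import *
R=np.radians(-9.9)
overlay('side',sh+[(rect(.6085,.2385,.054,.09,.056,R),r),(rect(.6085,.2385,.008,.11,.084,R),y)],(260,100,400,200),5,'g14.png')
overlay('top',sh+[(rect(.6085,.2385,.054,.09,.056,R),r),(rect(.6085,.2385,.008,.11,.084,R),y)],(180,130,360,270),4,'g15.png')
E
```

```text
time: 23.15
eef_pos: [0.6085, 0.2386, 0.0379]
eef_rot: [-2.406, -2.019, 0.003]
wrist_force: [-0.6, -1.2, 0.6]
width: 0.085
time: 23.78
eef_pos: [0.5978, 0.1701, 0.1404]
eef_rot: [2.404, 2.02, 0.006]
wrist_force: [-0.6, -0.6, -0.2]
width: 0.0848
t 23.77 pos [0.5978 0.1701 0.1404] jaw 80.1 j6 -1.14 w 0.0848 F [-0.6 -0.6 -0.2]
shift cm [-16.24   8.49   1.05] turn [ 0.004 -0.002  0.094] dist 18.4
pocket (np.float64(0.48326071750188254), np.float64(0.04177632059681431))
f (np.float64(0.6520582657319972), np.float64(-0.004401463147125952))
```

View pics/g14.png

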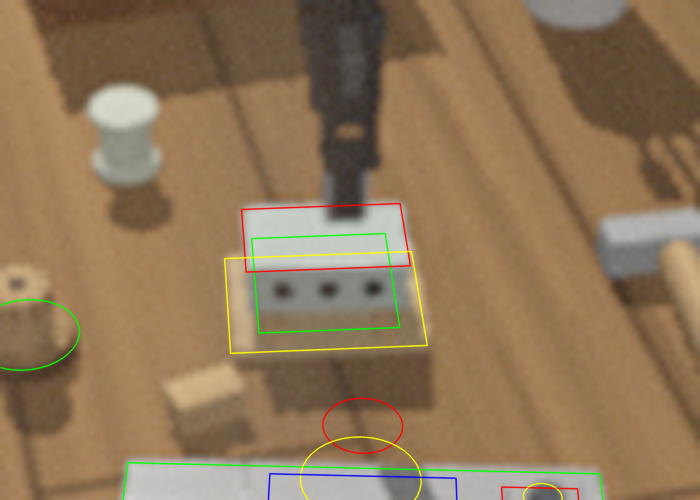

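View pics/g15.png

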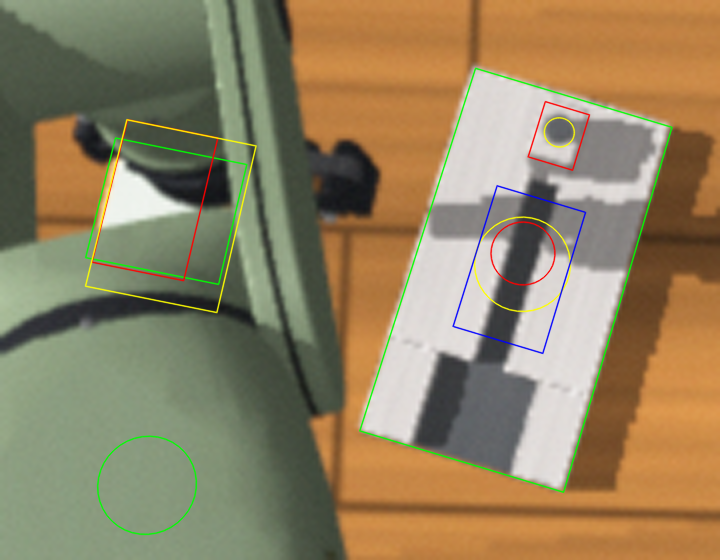

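The riser lies squarely on its rack, matching the red outline. Now the fence stop.

```bash
python3 -m creep '[[-4,2,0,0,0,0.03],[-8,4,0.3,0,0,0.06],[-12,6.3,0.7,0,0,0.08],[-15,7.9,1,0,0,0.094],[-16.2,8.5,1,0,0,0.094]]' 6;  python3 -m creep '[[0,0,0,0,0,0],[0,0,0,0,0,0]]'; python3 d.py .653 -.0045 .038 74.7;  python3 - <<'E'
from m import *
overlay('side',sh,(280,160,400,260),6,'g16.png')
E
```

```text
time: 24.5
eef_pos: [0.653, -0.0056, 0.1284]
eef_rot: [-2.501, -1.902, -0.001]
wrist_force: [-0.3, -0.2, -0.5]
width: 0.06
time: 24.75
eef_pos: [0.6522, -0.003, 0.1286]
eef_rot: [-2.498, -1.905, -0.001]
wrist_force: [0.3, -0.2, 0.2]
width: 0.0599
t 24.75 pos [ 0.6522 -0.003   0.1286] jaw 74.7 j6 -1.33 w 0.0599 F [ 0.3 -0.2  0.2]
shift cm [-0.13  0.12  9.06] turn [-0.    -0.001 -0.001] dist 9.1
pocket (np.float64(0.48326071750188254), np.float64(0.04177632059681431))
f (np.float64(0.6520582657319972), np.float64(-0.004401463147125952))
```

View pics/g16.png

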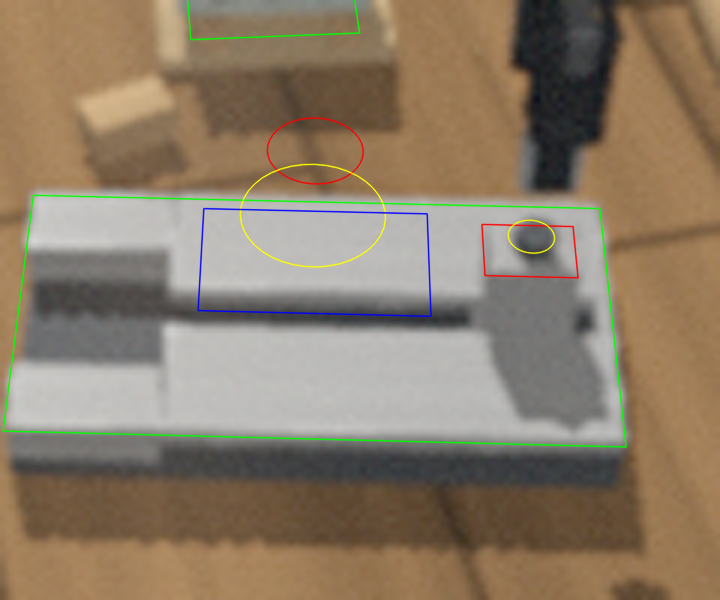

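The stop's head is at (534,240) and the fingers sit just beyond it at (550,160), aligned. Descend and grip.

```bash
python3 -m creep '[[-0.1,0.05,2,0,0,0],[-0.15,0.05,4.5,0,0,0],[-0.15,0.05,7,0,0,0],[-0.15,0.05,8.6,0,0,0],[-0.15,0.05,9,0,0,0]]'; python3 -m creep '[[0,0,0,0,0,0],[0,0,0,0,0,0],[0,0,0,0,0,0],[0,0,0,0,0,0],[0,0,0,0,0,0]]' 2.2 30; python3 d.py .653 -.0045 .038 74.7
```

```text
time: 25.42
eef_pos: [0.6521, -0.0053, 0.0375]
eef_rot: [-2.497, -1.904, 0.002]
wrist_force: [0.2, 0.1, -0.1]
width: 0.0604
time: 26.05
eef_pos: [0.6537, -0.0051, 0.0396]
eef_rot: [2.499, 1.903, 0.005]
wrist_force: [1.0, 6.3, 4.3]
width: 0.0273
t 26.05 pos [ 0.6537 -0.0051  0.0396] jaw 74.6 j6 -1.33 w 0.0273 F [1.  6.3 4.3]
shift cm [ 0.04 -0.08  0.16] turn [ 0.003 -0.002 -0.002] dist 0.2
```

```bash
python3 -m creep '[[0.1,-0.5,-0.05,0,0,0],[0.1,-1,-0.1,0,0,0],[0.1,-2,-0.1,0,0,0]]'; python3 d.py .4833 .0418 .039 74.7
```

```text
time: 26.42
eef_pos: [0.6345, 0.0001, 0.0396]
eef_rot: [2.498, 1.903, 0.004]
wrist_force: [5.2, 0.9, -0.5]
width: 0.0275
t 26.43 pos [6.345e-01 1.000e-04 3.960e-02] jaw 74.6 j6 -1.32 w 0.0275 F [ 5.2  0.9 -0.5]
shift cm [ 0.000e+00 -1.568e+01  1.000e-02] turn [ 0.003 -0.001 -0.002] dist 15.7
```

```bash
python3 -m creep '[[0,-2,0,0,0,0],[0,-4,0,0,0,0],[0,-6,0,0,0,0],[0,-8,0,0,0,0],[0,-9,0,0,0,0]]'; python3 d.py .4833 .0418 .039 74.7
```

```text
time: 27.05
eef_pos: [0.546, 0.0241, 0.0395]
eef_rot: [2.498, 1.904, -0.0]
wrist_force: [4.0, 1.6, -0.1]
width: 0.0272
t 27.05 pos [0.546  0.0241 0.0395] jaw 74.6 j6 -1.28 w 0.0272 F [ 4.   1.6 -0.1]
shift cm [ 0.05 -6.51  0.05] turn [ 0.     0.    -0.001] dist 6.5
```

```bash
python3 -m creep '[[0,-1.5,0,0,0,0],[0.05,-3.5,0,0,0,0],[0.05,-5.5,0,0,0,0],[0.05,-6.5,0,0,0,0],[0.05,-6.5,0,0,0,0]]'; python3 d.py .4833 .0418 .039 74.7;  python3 - <<'E'
from m import *
overlay('side',sh+[(circ(*pl(-.092),.078,.009),y)],(270,160,400,260),5.5,'g17.png')
E
```

```text
time: 27.68
eef_pos: [0.4822, 0.042, 0.0393]
eef_rot: [-2.497, -1.902, 0.005]
wrist_force: [-3.3, 1.1, 6.9]
width: 0.0275
t 27.68 pos [0.4822 0.042  0.0393] jaw 74.6 j6 -1.24 w 0.0275 F [-3.3  1.1  6.9]
shift cm [0.01 0.11 0.03] turn [-0.004  0.001 -0.002] dist 0.1
pocket (np.float64(0.48326071750188254), np.float64(0.04177632059681431))
f (np.float64(0.6520582657319972), np.float64(-0.004401463147125952))
```

View pics/g17.png

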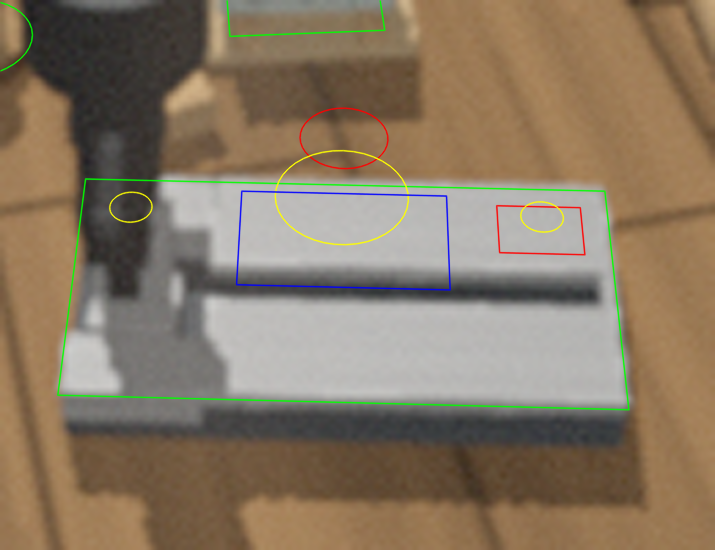

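The gripper holds the stop at the pocket, at about (125,260). I'll lift gently and watch the force.

```bash
python3 -m creep '[[0,0.1,0,0,0,0],[0,0.1,0,0,0,0],[0,0.1,-0.3,0,0,0],[0,0.1,-0.7,0,0,0],[0,0.1,-1.2,0,0,0]]' 2.2 60
```

```text
time: 28.35
eef_pos: [0.485, 0.0415, 0.0511]
eef_rot: [-2.499, -1.903, 0.002]
wrist_force: [0.8, 0.5, -3.7]
width: 0.0273
```

```bash
python3 -m creep '[[0,0,-2,0,0,0],[0,0,-4,0,0,0],[0,0,-6,0,0,0],[0,0,-8,0,0,0],[0,0,-8,0,0,0]]';  python3 d.py .436 -.268 .12 77.2;python3 - <<'E'
from m import *
s=sense();p=s['eef_pos'];z=p[2]
overlay('side',[(rect(p[0],p[1],z-.04+.01,.04,.034,yw),r),(rect(p[0],p[1],z-.04+.07,.036,.028,yw),y)]+sh[:1],(270,130,400,260),4.5,'g18.png')
E
```

```text
time: 28.98
eef_pos: [0.4862, 0.0416, 0.1326]
eef_rot: [2.498, 1.902, 0.005]
wrist_force: [0.2, -0.5, -3.5]
width: 0.0272
t 28.98 pos [0.4862 0.0416 0.1326] jaw 74.6 j6 -1.24 w 0.0272 F [ 0.2 -0.5 -3.5]
shift cm [-31.19   3.38   1.23] turn [ 0.003 -0.001 -0.045] dist 31.4
pocket (np.float64(0.48326071750188254), np.float64(0.04177632059681431))
f (np.float64(0.6520582657319972), np.float64(-0.004401463147125952))
```

View pics/g18.png

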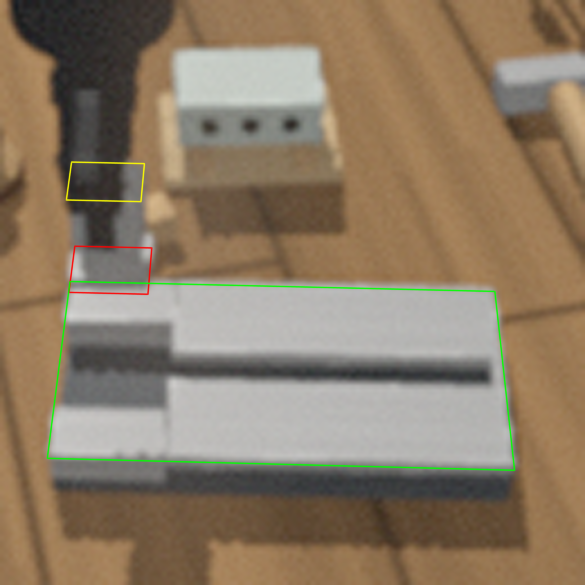

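The stop is out, upright and centred in the jaws, with its flange on the red outline at (110,270).

```bash
python3 -m creep '[[-2,0.2,0,0,0,0],[-5,0.5,0,0,0,-0.01],[-9,0.9,0,0,0,-0.02],[-13,1.3,0,0,0,-0.03],[-17,1.8,0.3,0,0,-0.045]]'; python3 -m creep '[[-4,0.4,0,0,0,0],[-8,0.8,0.3,0,0,0],[-11.5,1.1,0.5,0,0,0],[-13.5,1.4,0.5,0,0,0],[-14,1.5,0.5,0,0,0]]';python3 -m creep '[[0,0,0,0,0,0],[0,0,0,0,0,0]]';  python3 d.py .436 -.268 .035 77.2
```

```text
time: 29.65
eef_pos: [0.4565, -0.128, 0.1272]
eef_rot: [-2.454, -1.959, 0.002]
wrist_force: [1.3, -0.2, -3.3]
width: 0.0272
time: 30.28
eef_pos: [0.4407, -0.2673, 0.1226]
eef_rot: [-2.456, -1.957, 0.0]
wrist_force: [0.0, 0.1, -3.2]
width: 0.0268
time: 30.52
eef_pos: [0.441, -0.2658, 0.1232]
eef_rot: [-2.454, -1.96, -0.0]
wrist_force: [0.0, 0.4, -3.3]
width: 0.027
t 30.52 pos [ 0.441  -0.2658  0.1232] jaw 77.2 j6 -1.91 w 0.027 F [ 0.   0.4 -3.3]
shift cm [-0.34 -0.44  8.82] turn [-0.    -0.001  0.001] dist 8.8
```

```bash
python3 -m creep '[[-0.3,-0.4,1.5,0,0,0],[-0.3,-0.45,4,0,0,0],[-0.3,-0.45,6.5,0,0,0],[-0.3,-0.45,8,0,0,0],[-0.3,-0.45,8.4,0,0,0]]'; python3 -m creep '[[0,0,0,0,0,0],[0,0,0,0,0,0]]';python3 d.py .436 -.268 .035 77.2
python3 - <<'E'
from m import *
a=np.radians(-12.8)
overlay('side',sh+[(rect(.436,-.268,.008,.04,.034,a),r),(rect(.436,-.268,.068,.036,.028,a),y)],(260,240,400,375),4.3,'g19.png')
E
```

```text
time: 31.15
eef_pos: [0.4358, -0.2681, 0.0387]
eef_rot: [-2.454, -1.96, 0.0]
wrist_force: [0.4, -0.2, -2.5]
width: 0.0274
time: 31.4
eef_pos: [0.4366, -0.2691, 0.0401]
eef_rot: [2.454, 1.958, 0.001]
wrist_force: [-0.1, 0.1, -3.3]
width: 0.0276
t 31.4 pos [ 0.4366 -0.2691  0.0401] jaw 77.2 j6 -1.92 w 0.0276 F [-0.1  0.1 -3.3]
shift cm [ 0.1  -0.08  0.51] turn [ 0.002  0.001 -0.   ] dist 0.5
pocket (np.float64(0.48326071750188254), np.float64(0.04177632059681431))
f (np.float64(0.6520582657319972), np.float64(-0.004401463147125952))
```

View pics/g19.png

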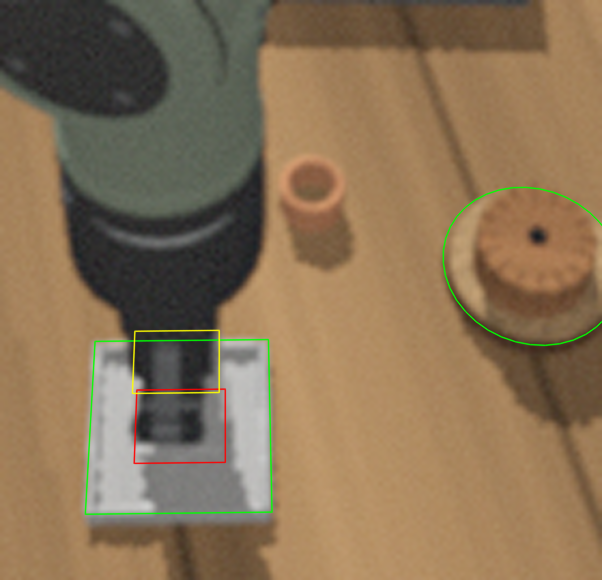

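The stop is centred over the tray. Lowering until contact.

```bash
python3 -m creep '[[0.05,0,0.3,0,0,0],[0.05,0,0.45,0,0,0],[0.05,0,0.45,0,0,0]]'; python3 -m creep '[[0,0,0.08,0,0,0],[0,0,0.15,0,0,0],[0,0,0.15,0,0,0]]'
```

```text
time: 31.82
eef_pos: [0.4359, -0.2682, 0.0346]
eef_rot: [-2.455, -1.959, 0.0]
wrist_force: [0.4, -0.1, -2.2]
width: 0.0273
time: 32.2
eef_pos: [0.4361, -0.2683, 0.0335]
eef_rot: [2.455, 1.959, 0.0]
wrist_force: [-0.4, 1.1, -1.0]
width: 0.0274
```

```bash
python3 -m creep '[[0,0,0.08,0,0,0],[0,0,0.15,0,0,0],[0,0,0.15,0,0,0]]'
```

```text
time: 32.58
eef_pos: [0.4361, -0.2683, 0.0334]
eef_rot: [2.455, 1.959, 0.0]
wrist_force: [-3.6, 2.4, 12.2]
width: 0.0272
```

Contact is firm, so back off slightly and release.

```bash
python3 -m creep '[[0,0,-0.15,0,0,0],[0,0,-0.15,0,0,0]]'; python3 -m creep '[[0,0,0,0,0,0],[0,0,0,0,0,0],[0,0,0,0,0,0],[0,0,0,0,0,0],[0,0,-1,0,0,0]]' 6; python3 -m creep '[[0,0,-3,0,0,0],[0,0,-6,0,0,0],[0,0,-9,0,0,0],[0,0,-12,0,0,0],[0,0,-15,0,0,0]]'; python3 d.py .3 0 .3 77
```

```text
time: 32.83
eef_pos: [0.4363, -0.2684, 0.0335]
eef_rot: [2.455, 1.959, 0.0]
wrist_force: [-0.8, 1.8, 1.3]
width: 0.0271
time: 33.45
eef_pos: [0.4356, -0.268, 0.0431]
eef_rot: [-2.454, -1.958, 0.001]
wrist_force: [-0.1, 0.3, 0.2]
width: 0.0601
time: 34.08
eef_pos: [0.4359, -0.2682, 0.1951]
eef_rot: [2.455, 1.959, 0.001]
wrist_force: [0.1, 0.3, -0.1]
width: 0.06
t 34.08 pos [ 0.4359 -0.2682  0.1951] jaw 77.2 j6 -1.92 w 0.06 F [ 0.1  0.3 -0.1]
shift cm [ 23.14 -19.2  -10.52] turn [0.001 0.    0.003] dist 31.8
```

```bash
python3 -m creep '[[3,-3,-2,0,0,0],[6,-6,-4,0,0,0],[9,-9,-6,0,0,0],[12,-11,-6,0,0,0],[14,-11,-6,0,0,0]]'
python3 - <<'E'
from m import *
a=np.radians(-12.8);R=np.radians(-9.9)
S=sh+[(rect(.436,-.268,.012,.04,.034,a),r),(circ(.436,-.268,.072,.009),y),(rect(.6085,.2385,.054,.09,.056,R),r),(circ(.438,.242,.048,.018),r),(circ(.6145,-.231,.042,.028),r)]
overlay('side',S,(245,120,415,375),2.3,'f1.png');overlay('top',S,(190,135,450,285),3,'f2.png')
E
```

```text
time: 34.7
eef_pos: [0.3585, -0.1061, 0.2544]
eef_rot: [2.454, 1.959, 0.002]
wrist_force: [0.4, 0.0, 0.6]
width: 0.06
pocket (np.float64(0.48326071750188254), np.float64(0.04177632059681431))
f (np.float64(0.6520582657319972), np.float64(-0.004401463147125952))
```

View pics/f1.png

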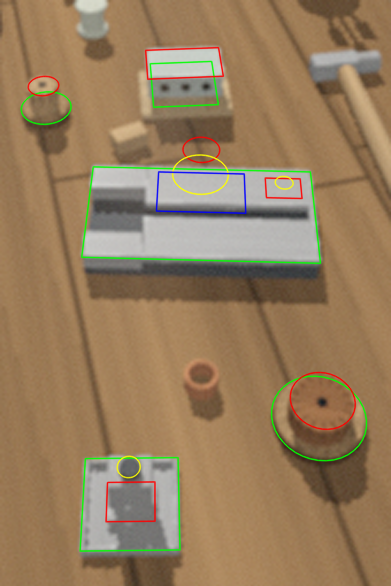

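View pics/f2.png

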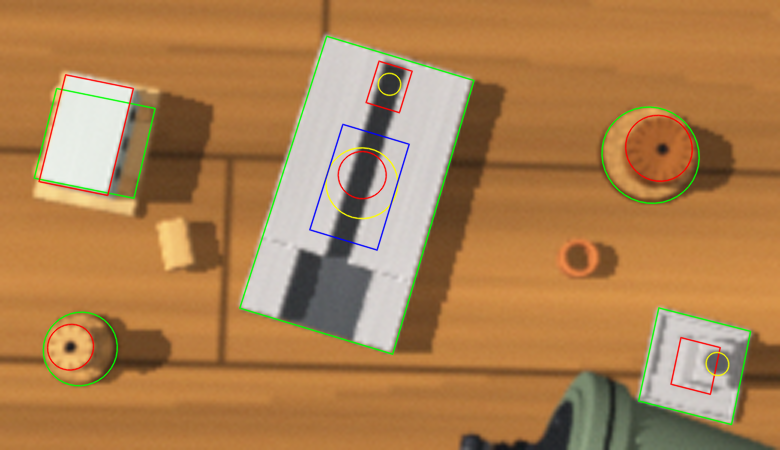

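All four things are within 1–2 mm of their predicted places in both views: small hub (70,347), large hub (661,149), riser (87,135) and stop (717,363) in the top crop. The arm is clear, so I'm handing in after a short settle.

```bash
python3 -m creep '[[0,0,0,0,0,0],[0,0,0,0,0,0]]'; python3 -c "
from rig import *
print(close_job())"
```

```text
time: 35.05
eef_pos: [0.3599, -0.108, 0.2533]
eef_rot: [2.456, 1.958, -0.0]
wrist_force: [-0.7, -1.0, -0.3]
width: 0.06
the job is handed in; nothing more can be done
None
```

I finished the job in order and handed it in at about 35 s of the 96 s allowed; no verdict was reported. The small hub went on its stand, the large hub on its own, and the riser across the battens. I then slid the fence stop to the entry pocket, lifted it straight out and stood it in the tray.

**Last checks:** outlines of the target places drawn over both camera views matched all four things to about 1–2 mm, all upright and released. The arm was clear, with wrist force near zero. No check failed in the end.

**Disagreements on the way:**
- **Networks:** they sometimes reported one thing for another, such as the large stand found at the rack or the tray at the large stand. I held these against the pictures and did not use them.
- **Large hub:** it was about 2 mm off my first estimate, which I corrected before gripping. One overlay I had drawn at the wrong height, which I saw and allowed for.
- **Forces:** I felt brief contact forces of at most about 12 N when setting things down.

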